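Put the calibration weights away after the balance check

ROBOT

A 7-joint arm with a two-finger parallel gripper is mounted at the origin on a cart in front of the work surface, level with it; the furniture and walls round the work are solid. World frame = base frame: x ahead of the robot, y to its left, z up, the work surface at z = 0. Lengths are in m, angles in rad, forces in N, time in s.
With the tool pointing down it reaches from about 0.4 to 0.85 m from the base axis. Payload 4.5 kg.
Tool frame: the origin (TCP) lies where the fingers leave the gripper's body, on its centre line; the fingertips stand 64 mm ahead of it and the grasp point (between the pads) lies 45 mm ahead of it; z points along the fingers, y is the line along which they close (so a half turn about z gives the same grasp; the last joint's range is limited). The gripper opens to 88 mm and grips with 3 to 60 N. Pads are 18 mm wide; open, the fingers measure 123 mm over their backs; the gripper's body (75 mm by 187 mm) begins 45 mm behind the grasp point.
Start: joints at [1.291, 0.689, -0.195, 1.565, 0.157, 0.902, -0.215], TCP at [0.193, -0.594, 0.303] pointing down, gripper open.
Joint ranges: [-3.01, 3.01], [-0.46, 2.08], [-1.47, 1.51], [0.13, 2.56], [-1, 4.14], [0.04, 2.09], [-2.66, 2.66]. Speed limits (rad/s): [2.57, 2.57, 3.14, 3.14, 3.14, 3.14, 3.14].

INTERFACE

Orientations are given as a unit quaternion [x, y, z, w].
In Python, from plant import r gives the robot as it stands.
- The arm moves only by the tool play_rows, never from a script. Its arguments are lists of equal length, an entry for each row: "translation": the shift along the tool's x, y, z in m, a list of three; "delta_rot": the turn, a rotation vector about the tool's x, y, z in degrees, a list of three; "grip": the opening, from -1 (shut) to 1 (fully open). In form: {"translation": [[x, y, z], ...], "delta_rot": [[rx, ry, rz], ...], "grip": [grip, ...]}. A call has 1 to 20 rows; each row shifts and turns the commanded pose from where the row before left it, along the tool's axes as they then stand; what a row does not reach is not made up. A row lasts 1/8 s, in which the tool goes at most 62.5 mm and 10.7 degrees, less where a joint would pass 70% of its speed; a pose out of reach is approached as far as the arm can. A call with a gripper value outside its range is refused whole. The fingers move at their own pace and stop on an object; "squeeze" is the grip in N (left out, the last holds). Time passes only in rows, so rows that do not move let the fingers close. It gives the time, the measured TCP pose, the force, the opening and the grip force at its end, in the units of the state.
- r.get_state(): the state, without advancing time (a new reading comes with each control period).
- r.snapshot(name): name is "scene" or "top" or "wrist"; returns the picture (420x560x3 uint8, blue, green, red); there is no depth.
- r.get_calibration(name): a dict with "intrinsics" (3x3 intrinsics, pixels), "eye" and "rotation" of the camera in the world. Camera axes: x right, y up, looking along -z (the intrinsics and any distortion apply to the point x, -y, -z); pixel columns grow to the right and rows downward; lengths in m; the calibration is good to about 2 mm. The wrist camera is an equidistant fisheye: a pixel r from the principal point sees the ray r / f radians off the axis. A picture is of the moment at which its call begins: read the wrist's pose just before it. get_calibration takes no time and is no camera call; for the wrist camera it gives the pose at the moment of the call.
- r.finish_job(): hands the job in; it is judged then, once.
Trained networks look in the newest picture that a camera, given by its name, has taken for a name from the list of things; names that differ only in an ending like _2 or _b are one class to them, and where a whole thing is asked for, a point or a joint stands for the part that bears it (a point fixed in the world has none). Each returns a list of dicts, best first, with "confidence" (0 to 1); they miss things now and then, are a little off and sometimes report something else, mostly with a low value. They report only what shows in the picture. A call takes as long as a camera call. They do not tell look-alikes from the thing itself.
- r.look_for(camera, target): "point" ([x, y, z] in m, in world coordinates, good to about 4 mm: the middle of the surface that is visible of it).
- r.silhouettes(camera, target): "pixels" (420x560 bool, what is visible of it).
The state is a dict: "clock": time; "q": joint angles; "qd": joint speeds; "joint_torque": joint torques, N m; "tool_pos": TCP position; "eef_rot": TCP orientation; "contact_force": force on the tool from outside, world axes, zero at the start; "moment": the same for the moment, N m; "opening": opening from 0.0 (shut) to 1.0 (fully open); "finger_force": force on a finger pad.
Only numpy, scipy, OpenCV 4.12 (cv2) and the standard library are available. Lean on these libraries where they do the work, as an engineer would, in place of code of your own. Each camera call takes 0.05 s, during which the arm holds its last target. There are 200 camera calls.

TASK

The balance check is done: take the stack of steel weights off the balance pan, one weight at a time from the top down, and set each one flat in the well of its own wooden storage block, the block whose well is cut for its size. Never put a weight on the bare worktop or tip it over, do not press on the balance, and leave the bottle and the carton where they are.

Things in the scene. Friction and masses are not known exactly. Their poses are not given: they have to be found in the camera images.
- balance: compact white precision balance, housing 220 x 170 mm and 50 mm high, with a round steel pan of diameter 116 mm whose top is 62 mm above the worktop. It does not shift. Origin at worktop level right under the middle of the pan; z up; -x points to the keypad and display side, which reaches 132 mm from the origin, the back reaches 88 mm.
- w500: 500 g calibration weight: plain steel disc, diameter 65 mm, 19 mm thick; on its flat top a boss 12 mm wide, 3 mm high; its underside is hollow, 4 mm deep inside a 4 mm rim, and so clears the boss of the weight below: the discs lie flat on one another, held by nothing else. Origin: centre of the underside, z up. At the start lowest of the stack, on the balance pan. Grip it round its rim.
- w200: 200 g calibration weight: plain steel disc, diameter 47 mm, 15 mm thick; on its flat top a boss 12 mm wide, 3 mm high; its underside is hollow, 4 mm deep inside a 4 mm rim, and so clears the boss of the weight below: the discs lie flat on one another, held by nothing else. Origin: centre of the underside, z up. At the start stacked centred on the 500 g weight. Grip it round its rim.
- w100: 100 g calibration weight: plain steel disc, diameter 34 mm, 15 mm thick; on its flat top a boss 12 mm wide, 3 mm high; its underside is hollow, 4 mm deep inside a 4 mm rim, and so clears the boss of the weight below: the discs lie flat on one another, held by nothing else. Origin: centre of the underside, z up. At the start stacked centred on the 200 g weight. Grip it round its rim.
- w50: 50 g calibration weight: plain steel disc, diameter 24 mm, 15 mm thick; on its flat top a boss 12 mm wide, 3 mm high; its underside is hollow, 4 mm deep inside a 4 mm rim, and so clears the boss of the weight below: the discs lie flat on one another, held by nothing else. Origin: centre of the underside, z up. At the start stacked centred on the 100 g weight. Grip it round its rim.
- block500: wooden storage block of the 500 g weight: square, 97 x 97 mm, 16 mm high, with one round well of diameter 75 mm in the middle of its top, 6 mm deep (its floor is 10 mm above the worktop). It does not shift. Origin: centre of the underside at worktop level, z up.
- block200: wooden storage block of the 200 g weight: square, 79 x 79 mm, 16 mm high, with one round well of diameter 57 mm in the middle of its top, 6 mm deep (its floor is 10 mm above the worktop). It does not shift. Origin: centre of the underside at worktop level, z up.
- block100: wooden storage block of the 100 g weight: square, 66 x 66 mm, 16 mm high, with one round well of diameter 44 mm in the middle of its top, 6 mm deep (its floor is 10 mm above the worktop). It does not shift. Origin: centre of the underside at worktop level, z up.
- block50: wooden storage block of the 50 g weight: square, 56 x 56 mm, 16 mm high, with one round well of diameter 34 mm in the middle of its top, 6 mm deep (its floor is 10 mm above the worktop). It does not shift. Origin: centre of the underside at worktop level, z up.
- clean_bottle: bystander: white reagent bottle, 48 mm across, 95 mm high; origin at the centre of its underside. Leave alone.
- carton: bystander: small carton 50 x 90 x 35 mm high, long side along its y; origin at the centre of its underside. Leave alone.
Not all that is in view belongs to the job. Leave any green look-alike of the block500 alone.

How it is judged:
On the way, in this order (a step that is already met when the one before it is completed fails the run):
1. the 50 g weight stands flat in the well of its own block (horizontal distance between w50 and block50 below 0.007 m and z of w50 in the frame of block50 between 0.007 and 0.0125 m and angle between w50's own z axis and vertical below 0.07 rad), for 0.2 s.
2. the 100 g weight stands flat in the well of its own block, those before it too (all of step 1 and horizontal distance between w100 and block100 below 0.007 m and z of w100 in the frame of block100 between 0.007 and 0.0125 m and angle between w100's own z axis and vertical below 0.07 rad), for 0.2 s.
3. the 200 g weight stands flat in the well of its own block, those before it too (all of step 2 and horizontal distance between w200 and block200 below 0.007 m and z of w200 in the frame of block200 between 0.007 and 0.0125 m and angle between w200's own z axis and vertical below 0.07 rad), for 0.2 s.
4. the 500 g weight stands flat in the well of its own block, those before it too (all of step 3 and horizontal distance between w500 and block500 below 0.007 m and z of w500 in the frame of block500 between 0.007 and 0.0125 m and angle between w500's own z axis and vertical below 0.07 rad), for 0.2 s.
At the end, for the whole second after the job is handed in: All four weights stand in the wells of their own blocks: within 7 mm of the well's centre (the well leaves 5 mm), underside on the well's floor (7 to 12.5 mm above the block's underside), tilted less than 0.07 rad, at rest (all of step 4 and linear speed of each of w50, w100, w200, w500 below 0.02 m/s and angular speed of each of w50, w100, w200, w500 below 0.2 rad/s); the robot touches nothing.
It fails at once if a weight lies on the bare worktop or is tipped over (height (world z) of any of w50, w100, w200, w500 below 0.006 m or angle between any of w50, w100, w200, w500's own z axis and vertical above 1 rad).
It fails at once if the robot presses on the balance (more than 12 N) (contact force between any of the fingers, the arm and balance above 12 N).
It fails at once if the bottle or the carton is moved (more than 15 mm) (distance of any of clean_bottle, carton from where it was at the start of the episode above 0.015 m).
It also fails if it takes over 112 s, if anything falls off the work surface, if the arm or the gripper's body presses on something with over 40 N, if the wrist force passes 120 N, or if a joint passes its speed limit or range.

## Working session

There is one attempt and no reset: what is moved stays moved. The work goes in short steps, Python scripts to look and compute and a tool call to move; the robot and the scene stay as the last step left them, time stands still between calls to the robot, and variables do not carry over. Pictures are saved under pics/ and viewed, at most 14 in all, crops included, and the job is handed in when it is done.

Besides the shell and the picture viewer there is one more tool, called after ">>>" as a command line: name --argument value ..., lists and objects as JSON in quotes. play_rows: Moves the arm, as the interface text tells. Its arguments: {"type":"object","properties":{"translation":{"type":"array","items":{"type":"array","items":{"type":"number"}}},"delta_rot":{"type":"array","items":{"type":"array","items":{"type":"number"}}},"grip":{"type":"array","items":{"type":"number"}},"squeeze":{"type":"number"}},"required":["translation","delta_rot","grip"]}

```bash
mkdir -p pics; ls
python3 - <<'E'
from plant import r
import cv2,numpy as np
s=r.get_state();print({k:np.round(v,3).tolist() for k,v in s.items()})
for c in ["top","scene"]:
    im=r.snapshot(c);cv2.imwrite(f"pics/{c}0.png",im)
    k=r.get_calibration(c);print(c,k)
    for t in ["balance","w500","w200","w100","w50","block500","block200","block100","block50","clean_bottle","carton"]:
        print(t,[(np.round(d["point"],4).tolist(),round(d["confidence"],2)) for d in r.look_for(c,t)][:5])
E
```

```text
pics
{'clock': 0.0, 'q': [1.291, 0.69, -0.195, 1.566, 0.157, 0.902, -0.215], 'qd': [-0.001, 0.002, -0.001, -0.0, 0.001, -0.001, -0.0], 'joint_torque': [-0.0, -52.757, -1.266, -15.343, -0.053, 0.007, 0.0], 'tool_pos': [0.193, -0.594, 0.302], 'eef_rot': [0.988, 0.156, -0.0, -0.001], 'contact_force': [-0.158, 0.506, -0.061], 'moment': [0.054, 0.061, 0.018], 'finger_force': 0.0, 'opening': 1.0}
top {'intrinsics': array([[393.79798673,   0.        , 279.44035577],
       [  0.        , 393.79798673, 215.14462462],
       [  0.        ,   0.        ,   1.        ]]), 'eye': array([ 0.3724389 , -0.09821188,  1.17472568]), 'rotation': array([ 0.05232803, -0.05262653, -0.69809019,  0.71215329])}
balance [([0.4919, 0.2373, 0.0456], 0.89)]
w500 [([0.5153, 0.246, 0.0799], 0.77), ([0.5184, 0.2546, 0.1121], 0.64), ([0.5203, 0.2435, 0.0943], 0.55), ([0.4653, -0.0784, 0.0186], 0.51), ([0.5205, 0.2573, 0.1237], 0.4)]
w200 [([0.5153, 0.246, 0.0799], 0.77), ([0.5184, 0.2546, 0.1121], 0.64), ([0.5203, 0.2435, 0.0943], 0.55), ([0.4653, -0.0784, 0.0186], 0.51), ([0.5205, 0.2573, 0.1237], 0.4)]
w100 [([0.5
[... 1955 characters left out ...]
-0.2414, 0.0152], 0.61), ([0.6177, -0.2363, 0.0136], 0.52)]
block200 [([0.4605, -0.0735, 0.0171], 0.77), ([0.3718, -0.4433, 0.0102], 0.65), ([0.5939, -0.0606, 0.014], 0.64), ([0.4649, -0.2414, 0.0152], 0.61), ([0.6177, -0.2363, 0.0136], 0.52)]
block100 [([0.4605, -0.0735, 0.0171], 0.77), ([0.3718, -0.4433, 0.0102], 0.65), ([0.5939, -0.0606, 0.014], 0.64), ([0.4649, -0.2414, 0.0152], 0.61), ([0.6177, -0.2363, 0.0136], 0.52)]
block50 [([0.4605, -0.0735, 0.0171], 0.77), ([0.3718, -0.4433, 0.0102], 0.65), ([0.5939, -0.0606, 0.014], 0.64), ([0.4649, -0.2414, 0.0152], 0.61), ([0.6177, -0.2363, 0.0136], 0.52)]
clean_bottle [([0.6931, 0.0537, 0.057], 0.86)]
carton [([0.5025, -0.4449, 0.0338], 0.91)]
```

View pics/top0.png

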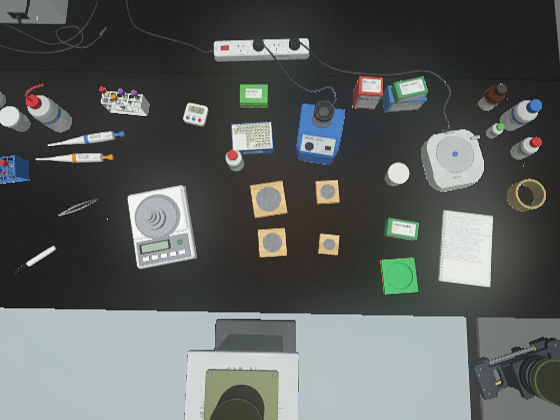

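View pics/scene0.png

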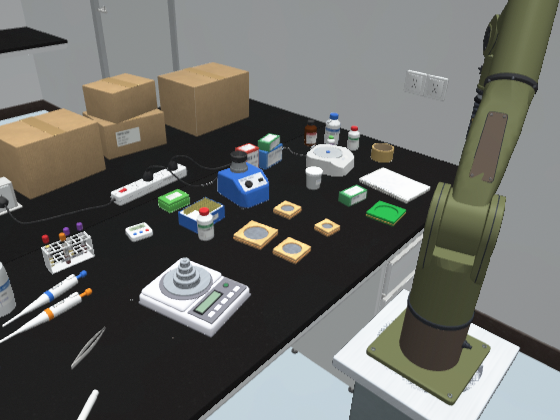

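The top view shows four wooden blocks: px (268,199) is the largest, then (272,242), (328,192) and (329,244), which is the smallest. The green look-alike is at (399,276), the stack on the balance at (156,213), the bottle at (234,160) and the carton at (402,228). I'll measure these, estimating block sizes as well.

```bash
cat > h.py <<'E'
import cv2,numpy as np
from scipy.spatial.transform import Rotation as R
def project(k,P,fish=False):
    p=R.from_quat(k["rotation"]).inv().apply(np.atleast_2d(P)-k["eye"])*[1,-1,-1]
    K=k["intrinsics"]
    if fish:
        n=np.hypot(p[:,0],p[:,1]);th=np.arctan2(n,p[:,2]);u=p[:,:2]/np.maximum(n,1e-9)[:,None]*th[:,None]
    else: u=p[:,:2]/p[:,2:]
    return u*[K[0,0],K[1,1]]+[K[0,2],K[1,2]]
def plane(k,uv,z,fish=False):
    K=k["intrinsics"];u=(np.atleast_2d(uv).astype(float)-[K[0,2],K[1,2]])/[K[0,0],K[1,1]]
    if fish:
        th=np.linalg.norm(u,axis=1,keepdims=True);d=np.c_[u/np.maximum(th,1e-9)*np.sin(th),np.cos(th)]
    else: d=np.c_[u,np.ones(len(u))]
    w=R.from_quat(k["rotation"]).apply(d*[1,-1,-1])
    return k["eye"]+w*((z-k["eye"][2])/w[:,2])[:,None]
E
python3 - <<'E'
from plant import r
from h import *
r.snapshot("top");k=r.get_calibration("top")
im=cv2.imread("pics/top0.png")
for d in r.silhouettes("top","block50"):
    m=d["pixels"].astype(np.uint8);c=max(cv2.findContours(m,0,2)[0],key=cv2.contourArea)[:,0]
    P=plane(k,c,0.016)[:,:2].astype(np.float32)
    rc=cv2.minAreaRect(P);print(round(d["confidence"],2),c.mean(0).round(),"rect",np.round(rc[0],4),np.round(rc[1],4),round(rc[2],1))
kw=r.get_calibration("wrist");s=r.get_state();print(kw)
T=R.from_quat(s["eef_rot"]);print("cam in tool",T.inv().apply(kw["eye"]-s["tool_pos"]),(T.inv()*R.from_quat(kw["rotation"])).as_matrix().round(3))
cv2.imwrite("pics/stack0.png",cv2.resize(im[175:275,115:205],None,fx=6,fy=6,interpolation=2))
E
```

```text
0.9 [399. 277.] rect [ 0.3744 -0.4471] [0.0992 0.101 ] 5.4
0.81 [327. 245.] rect [ 0.4606 -0.2423] [0.0581 0.0606] 85.9
0.74 [269. 198.] rect [ 0.5932 -0.0626] [0.1007 0.1   ] 10.1
0.71 [271. 243.] rect [ 0.4637 -0.0752] [0.0814 0.0838] 5.1
0.71 [326. 191.] rect [ 0.6191 -0.2383] [0.0674 0.0666] 1.2
{'intrinsics': array([[325.1922621 ,   0.        , 278.078028  ],
       [  0.        , 325.1922621 , 210.35637422],
       [  0.        ,   0.        ,   1.        ]]), 'eye': array([ 0.25790427, -0.57117785,  0.38556705]), 'rotation': array([-0.11022824,  0.08018109, -0.582591  ,  0.8012543 ])}
cam in tool [ 0.06897721 -0.00211472 -0.08283598] [[-0.     0.963  0.27 ]
 [ 1.     0.     0.   ]
 [ 0.     0.27  -0.963]]
```

View pics/stack0.png

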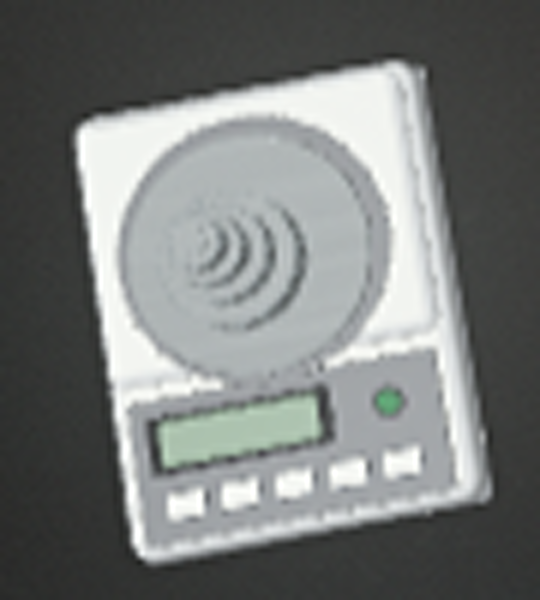

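The block sizes come out at about 97, 79, 66 and 56 mm, so all four blocks are identified, and the green one at (0.374,-0.447) is excluded. The crop shows concentric discs leaning left by perspective, with the top one near crop px (200,243). Next I align the tool and go to hover over the stack.

>>> play_rows --translation '[[0,0,0],[0,0,0],[0,0,0],[0.043,-0.032,0],[0.043,-0.032,0],[0.043,-0.032,0],[0.043,-0.032,0],[0.043,-0.032,0],[0.043,-0.032,0],[0,0,0]]' --delta_rot '[[0,0,6],[0,0,6],[0,0,5.95],[0,0,0],[0,0,0],[0,0,0],[0,0,0],[0,0,0],[0,0,0],[0,0,0]]' --grip '[1,1,1,1,1,1,1,1,1,1]' --squeeze 20

```text
clock: 2.55
tool_pos: [0.456, -0.3976, 0.3028]
eef_rot: [1.0, 0.005, 0.002, -0.001]
contact_force: [-0.7, 0.7, 0.6]
opening: 1.0
finger_force: 0.0
```

>>> play_rows --translation '[[0,-0.048,0],[0,-0.048,0],[0,-0.048,0],[0,-0.048,0],[0,-0.048,0],[0,0,0],[0,0,0]]' --delta_rot '[[0,0,0],[0,0,0],[0,0,0],[0,0,0],[0,0,0],[0,0,0],[0,0,0]]' --grip '[1,1,1,1,1,1,1]'

```text
clock: 3.42
tool_pos: [0.4506, -0.1637, 0.3029]
eef_rot: [1.0, -0.0, 0.0, 0.001]
contact_force: [-0.3, 0.6, -0.3]
opening: 0.999
finger_force: 0.0
```

```bash
cat > blk.py <<'E'
from plant import r
from h import *
k=r.get_calibration("wrist");im=r.snapshot("wrist");cv2.imwrite("pics/w1.png",im)
print(np.round(r.get_state()["tool_pos"],4))
C={"500":(.5932,-.0626),"200":(.4637,-.0752),"100":(.6191,-.2383),"50":(.4606,-.2423)}
for d in r.silhouettes("wrist","block50"):
    c=max(cv2.findContours(d["pixels"].astype(np.uint8),0,2)[0],key=cv2.contourArea)[:,0]
    P=plane(k,c,0.016,True)[:,:2].astype(np.float32);rc=cv2.minAreaRect(P)
    print(round(d["confidence"],2),c.mean(0).round(),"rect",np.round(rc[0],4),np.round(rc[1],4),round(rc[2],1))
# wells: rectify each at z=.016, 0.25 mm/px, well rim = edge of the wood ring
t=[]
for n,c in C.items():
    g=np.arange(-0.06,0.06,0.0003);X,Y=np.meshgrid(c[0]+g,c[1]+g)
    uv=project(k,np.c_[X.ravel(),Y.ravel(),np.full(X.size,.016)],True).astype(np.float32).reshape(*X.shape,2)
    q=cv2.remap(im,uv[...,0],uv[...,1],cv2.INTER_LINEAR);t.append(q)
cv2.imwrite("pics/wells.png",np.vstack([np.hstack(t[:2]),np.hstack(t[2:])])[::1])
E
python3 blk.py
```

```text
[ 0.4505 -0.1642  0.3028]
0.97 [191.  63.] rect [ 0.5935 -0.0624] [0.1025 0.1011] 9.8
0.91 [351. 168.] rect [ 0.464  -0.2409] [0.0605 0.0615] 84.9
0.82 [208. 169.] rect [ 0.4657 -0.0768] [0.0815 0.0835] 5.1
0.73 [344.  43.] rect [ 0.6185 -0.2368] [0.0691 0.0697] 4.6
0.58 [474. 236.] rect [ 0.3782 -0.4437] [0.0983 0.106 ] 5.5
```

View pics/w1.png

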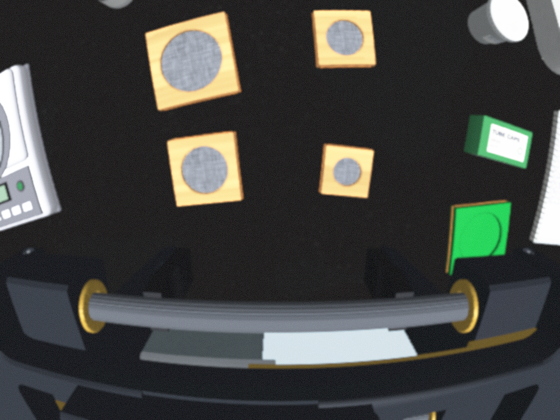

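The wrist view shows the four wooden blocks with grey wells at px (191,61), (205,170), (345,38) and (347,171), plus the green decoy at (480,238). I'll refine the well centres from the grey floors.

```bash
cat > well.py <<'E'
from h import *
def wells(im,k,seeds,fish=True):
    hsv=cv2.cvtColor(im,cv2.COLOR_BGR2HSV);m=((hsv[...,1]<80)&(hsv[...,2]>60)).astype(np.uint8)
    m=cv2.morphologyEx(m,cv2.MORPH_CLOSE,np.ones((3,3)))
    n,l,st,ce=cv2.connectedComponentsWithStats(m)
    for s in seeds:
        p=project(k,[*s,.013],fish)[0].round().astype(int);i=l[p[1],p[0]]
        c=max(cv2.findContours((l==i).astype(np.uint8),0,1)[0],key=cv2.contourArea)[:,0]
        P=plane(k,c,.013,fish)[:,:2];e=cv2.fitEllipse(P.astype(np.float32))
        print(s,st[i,4],np.round(e[0],4),np.round(e[1],4))
E
python3 - <<'E'
from plant import r
from well import *
C=[(.594,-.063),(.4645,-.076),(.619,-.237),(.462,-.241)]
wells(cv2.imread("pics/w1.png"),r.get_calibration("wrist"),C)
wells(cv2.imread("pics/top0.png"),r.get_calibration("top"),C,False)
E
```

```text
(0.594, -0.063) 3180 [ 0.5943 -0.0631] [0.071  0.0853]
(0.4645, -0.076) 1850 [ 0.4625 -0.076 ] [0.0557 0.069 ]
(0.619, -0.237) 1014 [ 0.6199 -0.239 ] [0.0423 0.0426]
(0.462, -0.241) 627 [ 0.462  -0.2429] [0.0327 0.033 ]
(0.594, -0.063) 493 [ 0.595  -0.0621] [0.0726 0.0739]
(0.4645, -0.076) 302 [ 0.4651 -0.0764] [0.0546 0.056 ]
(0.619, -0.237) 169 [ 0.621  -0.2389] [0.0417 0.0424]
(0.462, -0.241) 107 [ 0.4629 -0.2434] [0.0316 0.0325]
```

>>> play_rows --translation '[[0.003,-0.045,0],[0.003,-0.045,0],[0.003,-0.045,0],[0.003,-0.045,0],[0.003,-0.045,0],[0.003,-0.045,0],[0.003,-0.045,0],[0.003,-0.045,0],[0.003,-0.045,0],[0,0,0],[0,0,0]]' --delta_rot '[[0,0,0],[0,0,0],[0,0,0],[0,0,0],[0,0,0],[0,0,0],[0,0,0],[0,0,0],[0,0,0],[0,0,0],[0,0,0]]' --grip '[1,1,1,1,1,1,1,1,1,1,1]'

```text
clock: 4.9
tool_pos: [0.4781, 0.2407, 0.3024]
eef_rot: [1.0, -0.001, -0.0, 0.001]
contact_force: [0.2, -0.9, -0.2]
opening: 0.998
finger_force: 0.0
```

```bash
cat > stk.py <<'E'
import sys
from plant import r
from h import *
k=r.get_calibration("wrist");im=r.snapshot("wrist")
s=r.get_state();print(np.round(s["tool_pos"],4),np.round(s["eef_rot"],4))
zs={"w50":.126,"w100":.111,"w200":.096,"w500":.081}
for d in r.silhouettes("wrist","w500"):
    c=max(cv2.findContours(d["pixels"].astype(np.uint8),0,1)[0],key=cv2.contourArea)[:,0]
    out=[]
    for n,z in zs.items():
        q,rad=cv2.minEnclosingCircle(plane(k,c,z,True)[:,:2].astype(np.float32));out.append((n,np.round(q,4).tolist(),round(2*rad,4)))
    print(round(d["confidence"],2),c.mean(0).round(),len(c),out)
p=project(k,[.518,.25,.1],True)[0].astype(int);y,x=max(p[1]-70,0),max(p[0]-90,0)
print(x,y)
cr=cv2.resize(im[y:y+140,x:x+180],None,fx=4,fy=4,interpolation=2)
cv2.imwrite(sys.argv[1],cr);cv2.imwrite(sys.argv[1].replace(".png","_full.png"),im)
E
python3 stk.py pics/s1.png
```

```text
[0.4781 0.2403 0.3025] [ 1.0e+00 -1.5e-03 -1.0e-04  9.0e-04]
0.91 [255. 151.] 81 [('w50', [0.5231, 0.2612], 0.0241), ('w100', [0.5218, 0.2623], 0.0255), ('w200', [0.5204, 0.2634], 0.0268), ('w500', [0.5191, 0.2645], 0.0282)]
0.84 [255. 150.] 109 [('w50', [0.5236, 0.2605], 0.0326), ('w100', [0.5223, 0.2615], 0.0345), ('w200', [0.5209, 0.2625], 0.0364), ('w500', [0.5196, 0.2636], 0.0382)]
0.76 [259. 148.] 192 [('w50', [0.5255, 0.2578], 0.0555), ('w100', [0.5243, 0.2587], 0.0587), ('w200', [0.5231, 0.2596], 0.0619), ('w500', [0.5218, 0.2604], 0.0652)]
0.76 [258. 148.] 142 [('w50', [0.5251, 0.2584], 0.0423), ('w100', [0.5238, 0.2594], 0.0447), ('w200', [0.5226, 0.2603], 0.0472), ('w500', [0.5213, 0.2612], 0.0496)]
0.47 [270. 156.] 635 [('w50', [0.5153, 0.2488], 0.1955), ('w100', [0.5135, 0.2491], 0.2068), ('w200', [0.5117, 0.2495], 0.2181), ('w500', [0.5099, 0.2499], 0.2294)]
179 83
```

View pics/s1.png

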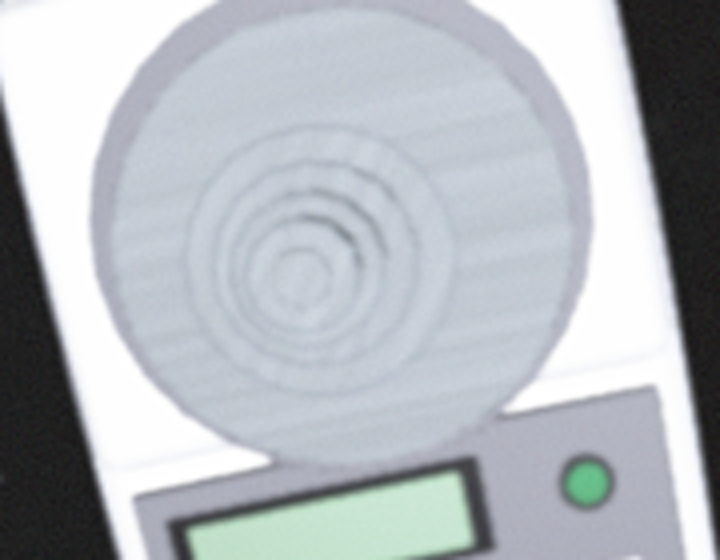

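The stack is confirmed: the detected diameters (24, 34, 47, 65 mm) match each disc's own height, and its centre is at (0.5225, 0.261). Next I go down to w50.

>>> play_rows --translation '[[0.0222,-0.0104,0],[0.0222,-0.0103,0],[0,0,0.04],[0,0,0.04],[0,0,0.025],[0,0,0.01],[0,0,0.003],[0,0,0.001],[0,0,0]]' --delta_rot '[[0,0,0],[0,0,0],[0,0,0],[0,0,0],[0,0,0],[0,0,0],[0,0,0],[0,0,0],[0,0,0]]' --grip '[1,1,0.5,0.2,0,0,0,0,0]' --squeeze 15

```text
clock: 6.12
tool_pos: [0.5224, 0.2635, 0.1846]
eef_rot: [1.0, 0.0, 0.001, -0.0]
contact_force: [-0.4, -0.8, -0.8]
opening: 0.5
finger_force: 0.0
```

```bash
python3 -c "
from plant import r
import cv2
print(r.get_state()['tool_pos'],r.get_state()['eef_rot'])
im=r.snapshot('wrist');cv2.imwrite('pics/g50.png',cv2.resize(im[60:300,130:430],None,fx=2.4,fy=2.4))"
```

```text
[0.52235693 0.26354093 0.1845981 ] [ 9.99999625e-01  2.10891338e-04  7.52892055e-04 -3.72326772e-04]
```

View pics/g50.png

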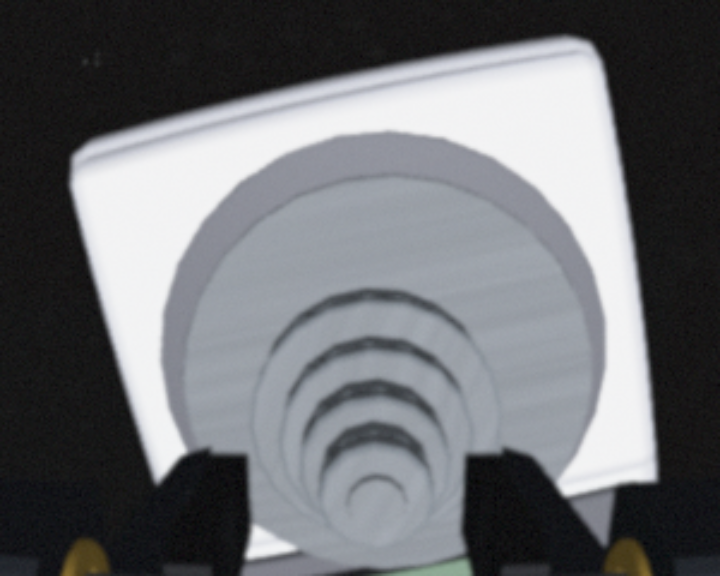

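The fingers straddle w50 (crop px 375,500, fingers at 248 and 465). w50 sits about 2.5 mm to the right, so I correct for that and then close.

>>> play_rows --translation '[[0,0.0025,0.001],[0,0,0],[0,0,0],[0,0,0],[0,0,0],[0,0,0],[0,0,0],[0,0,0]]' --delta_rot '[[0,0,0],[0,0,0],[0,0,0],[0,0,0],[0,0,0],[0,0,0],[0,0,0],[0,0,0]]' --grip '[0,0,-0.3,-0.6,-1,-1,-1,-1]'

```text
clock: 7.18
tool_pos: [0.5219, 0.2609, 0.1827]
eef_rot: [1.0, 0.0, 0.0, 0.0]
contact_force: [-0.4, -0.3, 0.4]
opening: 0.261
finger_force: 15.0
```

>>> play_rows --translation '[[0,0,-0.01],[0,0,-0.04],[0,0,-0.045],[-0.0046,0.02,0],[-0.0046,0.035,0],[-0.0046,0.045,0],[-0.0046,0.045,0],[-0.0046,0.045,0],[-0.0046,0.045,0],[-0.0046,0.045,0],[-0.0046,0.045,0],[-0.0046,0.045,0],[-0.0046,0.045,0],[-0.0046,0.045,0],[-0.0046,0.03,0],[-0.0046,0.0137,0],[0,0,0.05],[0,0,0.05],[0,0,0.04],[0,0,0.02]]' --delta_rot '[[0,0,0],[0,0,0],[0,0,0],[0,0,0],[0,0,0],[0,0,0],[0,0,0],[0,0,0],[0,0,0],[0,0,0],[0,0,0],[0,0,0],[0,0,0],[0,0,0],[0,0,0],[0,0,0],[0,0,0],[0,0,0],[0,0,0],[0,0,0]]' --grip '[-1,-1,-1,-1,-1,-1,-1,-1,-1,-1,-1,-1,-1,-1,-1,-1,-1,-1,-1,-1]'

```text
clock: 9.68
tool_pos: [0.462, -0.2412, 0.116]
eef_rot: [1.0, 0.001, -0.001, -0.001]
contact_force: [0.2, -0.8, 0.8]
opening: 0.263
finger_force: 15.0
```

>>> play_rows --translation '[[0,0,0],[0,0,0],[0,0,0]]' --delta_rot '[[0,0,0],[0,0,0],[0,0,0]]' --grip '[-1,-1,-1]'

```text
clock: 10.05
tool_pos: [0.463, -0.2429, 0.1189]
eef_rot: [1.0, 0.0, 0.001, 0.0]
contact_force: [-0.2, -0.3, -0.5]
opening: 0.265
finger_force: 15.0
```

```bash
cat > see.py <<'E'
import sys,cv2
from plant import r
from well import *
k=r.get_calibration("wrist");im=r.snapshot('wrist');s=r.get_state()
print(np.round(s['tool_pos'],4),np.round(s['eef_rot'],4),s['opening'])
cv2.imwrite(sys.argv[1],cv2.resize(im[60:300,130:430],None,fx=2.4,fy=2.4))
E
python3 see.py pics/p50.png
```

```text
[ 0.4629 -0.243   0.1188] [1.e+00 3.e-04 1.e-03 4.e-04] 0.2624572154834883
```

View pics/p50.png

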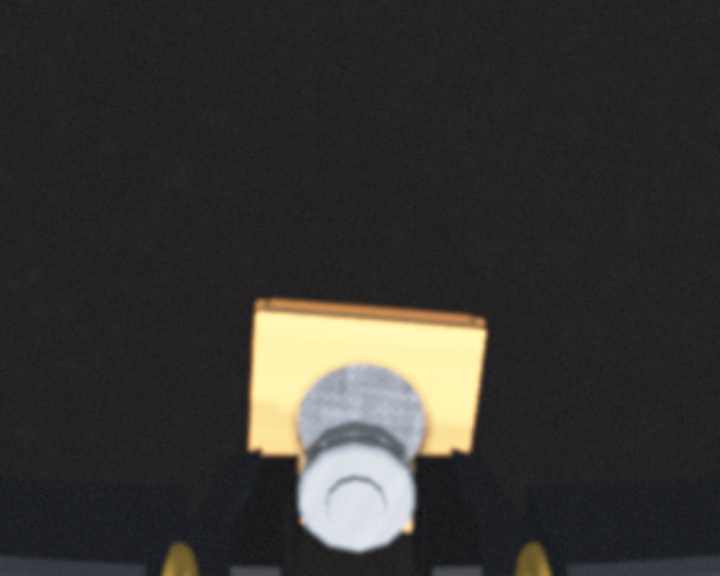

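w50 (crop px 357,497) hangs level over the well (362,405) and is aligned with it, so I lower it.

>>> play_rows --translation '[[0,0,0.02],[0,0,0.01],[0,0,0.004],[0,0,0.0022],[0,0,0],[0,0,0],[0,0,0]]' --delta_rot '[[0,0,0],[0,0,0],[0,0,0],[0,0,0],[0,0,0],[0,0,0],[0,0,0]]' --grip '[-1,-1,-1,-1,-1,-1,-1]'

```text
clock: 10.98
tool_pos: [0.4624, -0.2429, 0.0825]
eef_rot: [1.0, 0.0, 0.0, 0.0]
contact_force: [-1.3, 1.8, 5.5]
opening: 0.259
finger_force: 15.0
```

Contact at about 5 N, so w50 is on the floor. I open and lift.

>>> play_rows --translation '[[0,0,-0.0005],[0,0,0],[0,0,0],[0,0,-0.005],[0,0,-0.04],[0,0,-0.06],[-0.02,0,-0.06],[0,0,-0.02],[0,0,0],[0,0,0]]' --delta_rot '[[0,0,0],[0,0,0],[0,0,0],[0,0,0],[0,0,0],[0,0,0],[0,0,0],[0,0,0],[0,0,0],[0,0,0]]' --grip '[-0.35,-0.2,-0.1,0,0,0,0,0,0,0]'

```text
clock: 12.22
tool_pos: [0.4422, -0.2426, 0.2654]
eef_rot: [1.0, 0.0, -0.001, -0.0]
contact_force: [0.1, -0.2, 0.3]
opening: 0.502
finger_force: 0.0
```

```bash
cat > chk.py <<'E'
import sys
from plant import r
from h import *
# chk.py cx cy ztop : weights seen near (cx,cy) with top at ztop
k=r.get_calibration("wrist");im=r.snapshot("wrist");s=r.get_state();print(np.round(s["tool_pos"],4))
cx,cy,z=map(float,sys.argv[1:4])
for d in r.silhouettes("wrist","w500"):
    c=max(cv2.findContours(d["pixels"].astype(np.uint8),0,1)[0],key=cv2.contourArea)[:,0]
    P=plane(k,c,z,True)[:,:2].astype(np.float32);q,rad=cv2.minEnclosingCircle(P)
    if np.hypot(q[0]-cx,q[1]-cy)<.04: print(round(d["confidence"],2),np.round(q,4),round(2*rad,4))
if len(sys.argv)>4:
    p=project(k,[cx,cy,z],True)[0].astype(int);y,x=max(p[1]-60,0),max(p[0]-80,0)
    cv2.imwrite(sys.argv[4],cv2.resize(im[y:y+120,x:x+160],None,fx=4,fy=4,interpolation=2))
E
python3 chk.py .4622 -.2428 .025 pics/c50.png
```

```text
[ 0.4421 -0.2425  0.2651]
0.79 [ 0.4634 -0.2414] 0.0252
```

View pics/c50.png

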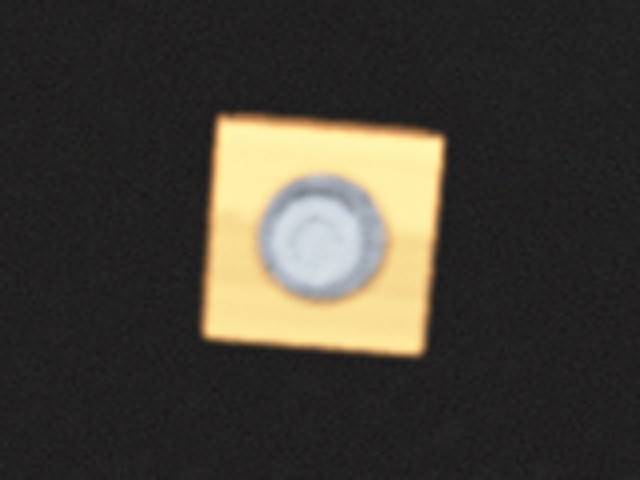

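w50 sits flat in its well (disc at 318,238, well at 322,238). Next is w100.

>>> play_rows --translation '[[0.00615,-0.02,0],[0.00615,-0.035,0],[0.00615,-0.045,0],[0.00615,-0.045,0],[0.00615,-0.045,0],[0.00615,-0.045,0],[0.00615,-0.045,0],[0.00615,-0.045,0],[0.00615,-0.045,0],[0.00615,-0.045,0],[0.00615,-0.045,0],[0.00615,-0.03,0],[0.00615,-0.0137,0],[0,0,0],[0,0,0.05],[0,0,0.03],[0,0,0.012],[0,0,0.004],[0,0,0],[0,0,0]]' --delta_rot '[[0,0,0],[0,0,0],[0,0,0],[0,0,0],[0,0,0],[0,0,0],[0,0,0],[0,0,0],[0,0,0],[0,0,0],[0,0,0],[0,0,0],[0,0,0],[0,0,0],[0,0,0],[0,0,0],[0,0,0],[0,0,0],[0,0,0],[0,0,0]]' --grip '[0,0,0.3,0.3,0.3,0.3,0.3,0.3,0.3,0.3,0.3,0.3,0.3,0.3,0.3,0.3,0.3,0.3,0.3,0.3]'

```text
clock: 14.82
tool_pos: [0.5229, 0.261, 0.1714]
eef_rot: [1.0, 0.0, 0.001, -0.0]
contact_force: [0.9, -0.2, -1.2]
opening: 0.649
finger_force: 0.0
```

>>> play_rows --translation '[[0,0,0]]' --delta_rot '[[0,0,0]]' --grip '[0.3]'

```text
clock: 14.95
tool_pos: [0.5226, 0.2611, 0.1711]
eef_rot: [1.0, 0.0, 0.001, -0.0]
contact_force: [-0.9, -0.4, -0.0]
opening: 0.652
finger_force: 0.0
```

```bash
sed -i 's/"w500"):$/"w500"):\n    if d["confidence"]<.5: continue/' stk.py; python3 stk.py pics/s2.png
```

```text
[0.5225 0.261  0.1709] [ 1.e+00  3.e-04  5.e-04 -2.e-04]
0.97 [283. 234.] 457 [('w50', [0.5412, 0.2611], 0.0498), ('w100', [0.5354, 0.2609], 0.0556), ('w200', [0.5296, 0.2607], 0.0614), ('w500', [0.5238, 0.2605], 0.0672)]
213 195
```

>>> play_rows --translation '[[0,0,0.0025],[0,0,0],[0,0,0],[0,0,0],[0,0,0],[0,0,0],[0,0,0],[0,0,0]]' --delta_rot '[[0,0,0],[0,0,0],[0,0,0],[0,0,0],[0,0,0],[0,0,0],[0,0,0],[0,0,0]]' --grip '[0.1,0.1,0,-0.2,-1,-1,-1,-1]' --squeeze 20

```text
clock: 16.05
tool_pos: [0.5223, 0.2608, 0.1678]
eef_rot: [1.0, 0.0, 0.0, 0.0]
contact_force: [-0.2, 0.4, 0.5]
opening: 0.374
finger_force: 20.0
```

>>> play_rows --translation '[[0,0,-0.01],[0,0,-0.04],[0,0,-0.055],[0,0,0]]' --delta_rot '[[0,0,0],[0,0,0],[0,0,0],[0,0,0]]' --grip '[-1,-1,-1,-1]'

```text
clock: 16.55
tool_pos: [0.5245, 0.2619, 0.2775]
eef_rot: [1.0, 0.0, 0.004, -0.002]
contact_force: [-0.3, -0.5, -1.2]
opening: 0.373
finger_force: 20.0
```

```bash
python3 -c "
from plant import r
from h import *
k=r.get_calibration('top')
for uv in [(300,160),(332,164),(318,162)]: print(uv,[plane(k,uv,z)[0,:2].round(3).tolist() for z in (0,.05,.1)])
k=r.get_calibration('scene')
for uv in [(252,204),(269,196),(220,192)]: print(uv,[plane(k,uv,z)[0,:2].round(3).tolist() for z in (0,.05)])
im=cv2.imread('pics/top0.png');cv2.imwrite('pics/mix.png',cv2.resize(im[90:220,230:430],None,fx=4,fy=4))"
```

```text
(300, 160) [[0.721, -0.157], [0.706, -0.154], [0.692, -0.152]]
(332, 164) [[0.711, -0.255], [0.696, -0.249], [0.682, -0.242]]
(318, 162) [[0.716, -0.212], [0.701, -0.208], [0.687, -0.203]]
(252, 204) [[0.738, -0.194], [0.679, -0.133]]
(269, 196) [[0.734, -0.275], [0.675, -0.209]]
(220, 192) [[0.876, -0.176], [0.809, -0.116]]
```

View pics/mix.png

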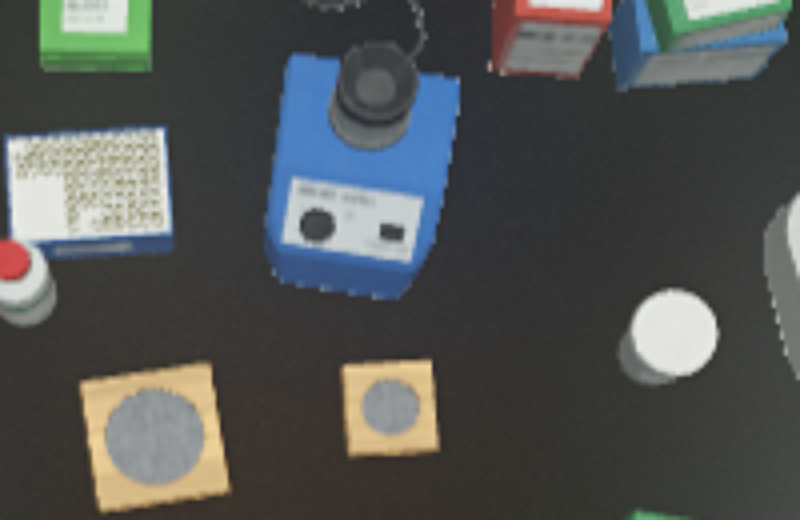

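>>> play_rows --translation '[[0.0075,0.02,0],[0.0075,0.035,0],[0.0075,0.045,0],[0.0075,0.045,0],[0.0075,0.045,0],[0.0075,0.045,0],[0.0075,0.045,0],[0.0075,0.045,0],[0.0075,0.045,0],[0.0075,0.045,0],[0.0075,0.045,0],[0.0075,0.03,0],[0.0075,0.0093,0],[0,0,0],[0,0,0.05],[0,0,0.05],[0,0,0.04],[0,0,0.015],[0,0,0],[0,0,0]]' --delta_rot '[[0,0,0],[0,0,0],[0,0,0],[0,0,0],[0,0,0],[0,0,0],[0,0,0],[0,0,0],[0,0,0],[0,0,0],[0,0,0],[0,0,0],[0,0,0],[0,0,0],[0,0,0],[0,0,0],[0,0,0],[0,0,0],[0,0,0],[0,0,0]]' --grip '[-1,-1,-1,-1,-1,-1,-1,-1,-1,-1,-1,-1,-1,-1,-1,-1,-1,-1,-1,-1]'

```text
clock: 19.05
tool_pos: [0.6213, -0.2383, 0.1197]
eef_rot: [1.0, 0.0, 0.002, 0.0]
contact_force: [0.2, 0.3, -0.9]
opening: 0.373
finger_force: 20.0
```

```bash
python3 see.py pics/p100.png
```

```text
[ 0.6213 -0.2385  0.1199] [1.0e+00 4.0e-04 1.7e-03 5.0e-04] 0.3742000927403469
```

View pics/p100.png

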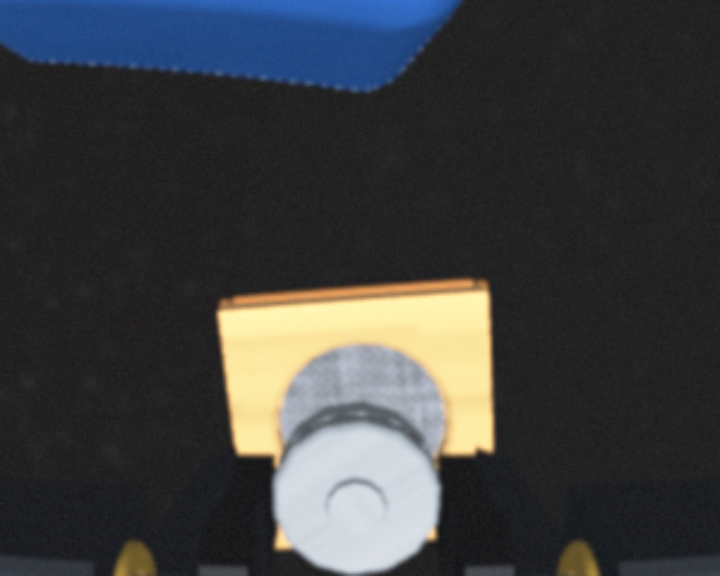

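w100 (crop px 357,497) is level over its well (363,405). The blue mixer is clear ahead. I lower it.

>>> play_rows --translation '[[-0.0008,0,0.02],[0,0,0.01],[0,0,0.004],[0,0,0.003],[0,0,0],[0,0,0],[0,0,0]]' --delta_rot '[[0,0,0],[0,0,0],[0,0,0],[0,0,0],[0,0,0],[0,0,0],[0,0,0]]' --grip '[-1,-1,-1,-1,-1,-1,-1]'

```text
clock: 19.98
tool_pos: [0.6186, -0.2382, 0.0822]
eef_rot: [1.0, 0.0, -0.001, -0.0]
contact_force: [-4.1, 2.2, 10.8]
opening: 0.373
finger_force: 20.0
```

>>> play_rows --translation '[[0,0,-0.0008],[0,0,0],[0,0,0],[0,0,0],[0,0,-0.005],[0,0,-0.04],[0,0,-0.06],[-0.02,0,-0.06],[0,0,-0.02],[0,0,0],[0,0,0]]' --delta_rot '[[0,0,0],[0,0,0],[0,0,0],[0,0,0],[0,0,0],[0,0,0],[0,0,0],[0,0,0],[0,0,0],[0,0,0],[0,0,0]]' --grip '[-0.15,0,0.1,0.1,0.2,0.2,0.2,0.4,0.4,0.4,0.4]'

```text
clock: 21.35
tool_pos: [0.599, -0.238, 0.2647]
eef_rot: [1.0, 0.0, -0.001, -0.0]
contact_force: [0.7, -0.1, 0.8]
opening: 0.7
finger_force: 0.0
```

```bash
python3 chk.py .6205 -.2385 .025 pics/c100.png
```

```text
[ 0.5988 -0.238   0.2642]
0.92 [ 0.619  -0.2365] 0.0351
```

View pics/c100.png

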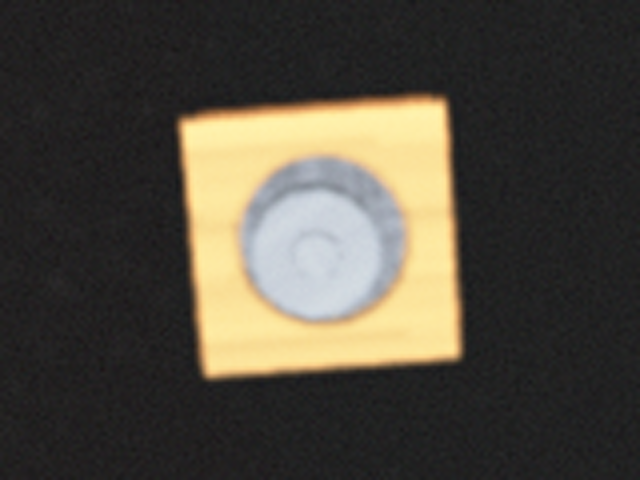

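w100 is flat in its well: the boss at (318,255) is concentric with the disc at (316,255). Next is w200.

>>> play_rows --translation '[[-0.0059,-0.02,0],[-0.0059,-0.035,0],[-0.0059,-0.045,0],[-0.0059,-0.045,0],[-0.0059,-0.045,0],[-0.0059,-0.045,0],[-0.0059,-0.045,0],[-0.0059,-0.045,0],[-0.0059,-0.045,0],[-0.0059,-0.045,0],[-0.0059,-0.045,0],[-0.0059,-0.03,0],[-0.0059,-0.0088,0],[0,0,0],[0,0,0.05],[0,0,0.04],[0,0,0.015],[0,0,0.003],[0,0,0],[0,0,0]]' --delta_rot '[[0,0,0],[0,0,0],[0,0,0],[0,0,0],[0,0,0],[0,0,0],[0,0,0],[0,0,0],[0,0,0],[0,0,0],[0,0,0],[0,0,0],[0,0,0],[0,0,0],[0,0,0],[0,0,0],[0,0,0],[0,0,0],[0,0,0],[0,0,0]]' --grip '[0.6,0.6,0.6,0.6,0.6,0.6,0.6,0.6,0.6,0.6,0.6,0.6,0.6,0.6,0.6,0.6,0.6,0.6,0.6,0.6]'

```text
clock: 23.95
tool_pos: [0.5233, 0.2606, 0.1592]
eef_rot: [1.0, 0.0, 0.001, -0.001]
contact_force: [0.8, -0.3, -0.6]
opening: 0.802
finger_force: 0.0
```

```bash
python3 stk.py pics/s3.png
```

```text
[0.5232 0.2607 0.1591] [ 1.e+00  2.e-04  1.e-03 -5.e-04]
0.95 [281. 240.] 466 [('w50', [0.5427, 0.2612], 0.0487), ('w100', [0.5364, 0.2611], 0.0549), ('w200', [0.5301, 0.2609], 0.0612), ('w500', [0.5238, 0.2608], 0.0674)]
0.59 [281. 260.] 261 [('w50', [0.5383, 0.261], 0.0399), ('w100', [0.5314, 0.2607], 0.045), ('w200', [0.5246, 0.2607], 0.0503), ('w500', [0.5177, 0.2605], 0.0554)]
213 207
```

>>> play_rows --translation '[[0,0,0.0035],[0,0,0.002],[0,0,0],[0,0,0],[0,0,0],[0,0,0],[0,0,0],[0,0,0]]' --delta_rot '[[0,0,0],[0,0,0],[0,0,0],[0,0,0],[0,0,0],[0,0,0],[0,0,0],[0,0,0]]' --grip '[0.5,0.4,0.4,0.2,0,-1,-1,-1]' --squeeze 28

```text
clock: 25.05
tool_pos: [0.5225, 0.2603, 0.1524]
eef_rot: [1.0, 0.0, 0.0, 0.0]
contact_force: [-0.0, -0.4, 0.7]
opening: 0.52
finger_force: 28.0
```

>>> play_rows --translation '[[0,0,-0.01],[0,0,-0.04],[0,0,-0.055],[0,0,-0.015],[-0.0065,0.02,0],[-0.0065,0.035,0],[-0.0065,0.045,0],[-0.0065,0.045,0],[-0.0065,0.045,0],[-0.0065,0.045,0],[-0.0065,0.045,0],[-0.0065,0.035,0],[-0.0065,0.0213,0],[0,0,0],[0,0,0.05],[0,0,0.05],[0,0,0.04],[0,0,0.01],[0,0,0],[0,0,0]]' --delta_rot '[[0,0,0],[0,0,0],[0,0,0],[0,0,0],[0,0,0],[0,0,0],[0,0,0],[0,0,0],[0,0,0],[0,0,0],[0,0,0],[0,0,0],[0,0,0],[0,0,0],[0,0,0],[0,0,0],[0,0,0],[0,0,0],[0,0,0],[0,0,0]]' --grip '[-1,-1,-1,-1,-1,-1,-1,-1,-1,-1,-1,-1,-1,-1,-1,-1,-1,-1,-1,-1]'

```text
clock: 27.55
tool_pos: [0.4651, -0.0757, 0.1237]
eef_rot: [1.0, 0.0, 0.001, 0.0]
contact_force: [-0.0, -0.2, -1.6]
opening: 0.527
finger_force: 28.0
```

>>> play_rows --translation '[[0,0,0],[0,0,0]]' --delta_rot '[[0,0,0],[0,0,0]]' --grip '[-1,-1]'

```text
clock: 27.8
tool_pos: [0.4646, -0.0761, 0.1232]
eef_rot: [1.0, 0.0, 0.001, 0.0]
contact_force: [-0.9, -0.1, -1.3]
opening: 0.52
finger_force: 28.0
```

```bash
python3 see.py pics/p200.png
```

```text
[ 0.4645 -0.076   0.123 ] [1.e+00 2.e-04 6.e-04 1.e-04] 0.5195332889002774
```

View pics/p200.png

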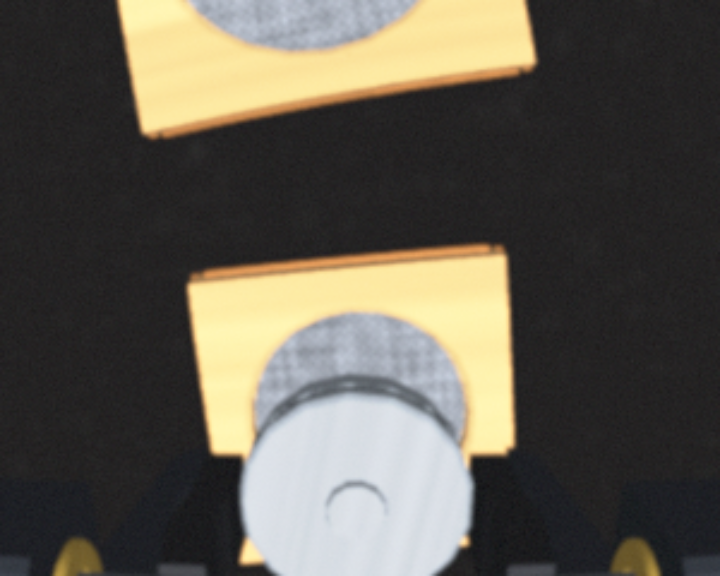

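w200 (crop px 357,500) is level over its well (361,410). I lower it.

>>> play_rows --translation '[[0,0,0.02],[0,0,0.014],[0,0,0.004],[0,0,0.002],[0,0,0],[0,0,0],[0,0,0]]' --delta_rot '[[0,0,0],[0,0,0],[0,0,0],[0,0,0],[0,0,0],[0,0,0],[0,0,0]]' --grip '[-1,-1,-1,-1,-1,-1,-1]'

```text
clock: 28.72
tool_pos: [0.4643, -0.076, 0.0827]
eef_rot: [1.0, 0.0, 0.0, 0.0]
contact_force: [0.4, 0.4, -1.2]
opening: 0.52
finger_force: 28.0
```

>>> play_rows --translation '[[0,0,0.0008],[0,0,0],[0,0,0],[0,0,0]]' --delta_rot '[[0,0,0],[0,0,0],[0,0,0],[0,0,0]]' --grip '[-1,-1,-1,-1]'

```text
clock: 29.22
tool_pos: [0.4643, -0.076, 0.0817]
eef_rot: [1.0, 0.0, 0.0, 0.0]
contact_force: [0.6, -0.2, 1.4]
opening: 0.52
finger_force: 28.0
```

Force now points up, so w200 is just touching the floor. I release.

>>> play_rows --translation '[[0,0,0],[0,0,0],[0,0,0],[0,0,0],[0,0,-0.005],[0,0,-0.04],[0,0,-0.06],[-0.02,0,-0.06],[0,0,-0.02],[0,0,0],[0,0,0]]' --delta_rot '[[0,0,0],[0,0,0],[0,0,0],[0,0,0],[0,0,0],[0,0,0],[0,0,0],[0,0,0],[0,0,0],[0,0,0],[0,0,0]]' --grip '[0.15,0.3,0.4,0.4,0.4,0.5,0.6,0.8,0.9,1,1]'

```text
clock: 30.6
tool_pos: [0.444, -0.0759, 0.2651]
eef_rot: [1.0, 0.0, -0.001, -0.0]
contact_force: [-0.2, 0.1, -0.8]
opening: 1.005
finger_force: 0.0
```

```bash
python3 chk.py .464 -.076 .025 pics/c200.png
```

```text
[ 0.4439 -0.0759  0.2648]
0.68 [ 0.4641 -0.0745] 0.0478
```

View pics/c200.png

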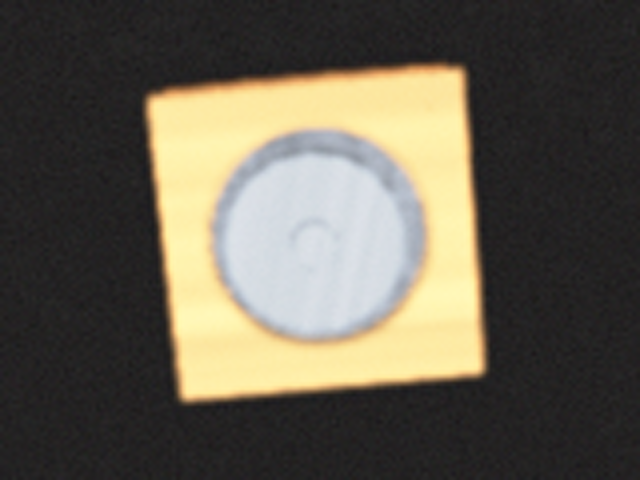

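w200 is flat in its well (disc 315,243, well 320,235). Last is w500, with the gripper fully open.

>>> play_rows --translation '[[0.0087,-0.02,0],[0.0087,-0.035,0],[0.0087,-0.045,0],[0.0087,-0.045,0],[0.0087,-0.045,0],[0.0087,-0.045,0],[0.0087,-0.045,0],[0.0087,-0.035,0],[0.0087,-0.0215,0],[0,0,0],[0,0,0.05],[0,0,0.04],[0,0,0.015],[0,0,0],[0,0,0],[0,0,0]]' --delta_rot '[[0,0,0],[0,0,0],[0,0,0],[0,0,0],[0,0,0],[0,0,0],[0,0,0],[0,0,0],[0,0,0],[0,0,0],[0,0,0],[0,0,0],[0,0,0],[0,0,0],[0,0,0],[0,0,0]]' --grip '[1,1,1,1,1,1,1,1,1,1,1,1,1,1,1,1]'

```text
clock: 32.7
tool_pos: [0.5233, 0.2608, 0.1623]
eef_rot: [1.0, 0.0, 0.001, -0.001]
contact_force: [-0.0, 0.1, -0.4]
opening: 1.0
finger_force: 0.0
```

```bash
python3 stk.py pics/s4.png
```

```text
[0.5232 0.2608 0.1621] [ 1.e+00  2.e-04  1.e-03 -5.e-04]
0.77 [282. 246.] 327 [('w50', [0.5422, 0.2614], 0.0493), ('w100', [0.536, 0.2612], 0.0555), ('w200', [0.5298, 0.2611], 0.0617), ('w500', [0.5236, 0.2609], 0.0678)]
213 204
```

>>> play_rows --translation '[[0,0,0.015],[0,0,0.008],[0,0,0.003],[0,0,0.001],[0,0,0],[0,0,0]]' --delta_rot '[[0,0,0],[0,0,0],[0,0,0],[0,0,0],[0,0,0],[0,0,0]]' --grip '[1,1,1,1,1,1]'

```text
clock: 33.55
tool_pos: [0.5227, 0.2607, 0.1341]
eef_rot: [1.0, 0.0, 0.0, -0.0]
contact_force: [0.3, -0.9, -0.2]
opening: 1.006
finger_force: 0.0
```

>>> play_rows --translation '[[0,0,0],[0,0,0],[0,0,0],[0,0,0],[0,0,0],[0,0,0]]' --delta_rot '[[0,0,0],[0,0,0],[0,0,0],[0,0,0],[0,0,0],[0,0,0]]' --grip '[0.8,0.6,0.3,-1,-1,-1]' --squeeze 40

```text
clock: 34.3
tool_pos: [0.5225, 0.26, 0.1339]
eef_rot: [1.0, 0.0, -0.0, 0.0]
contact_force: [-0.1, -2.8, 1.8]
opening: 0.726
finger_force: 40.0
```

>>> play_rows --translation '[[0,0,-0.008],[0,0,-0.03],[0,0,-0.05],[0,0,-0.032],[0.008,0.02,0],[0.008,0.035,0],[0.008,0.04,0],[0.008,0.04,0],[0.008,0.04,0],[0.008,0.04,0],[0.008,0.04,0],[0.008,0.04,0],[0.008,0.0275,0],[0,0,0],[0,0,0.05],[0,0,0.05],[0,0,0.03],[0,0,0],[0,0,0],[0,0,0]]' --delta_rot '[[0,0,0],[0,0,0],[0,0,0],[0,0,0],[0,0,0],[0,0,0],[0,0,0],[0,0,0],[0,0,0],[0,0,0],[0,0,0],[0,0,0],[0,0,0],[0,0,0],[0,0,0],[0,0,0],[0,0,0],[0,0,0],[0,0,0],[0,0,0]]' --grip '[-1,-1,-1,-1,-1,-1,-1,-1,-1,-1,-1,-1,-1,-1,-1,-1,-1,-1,-1,-1]'

```text
clock: 36.8
tool_pos: [0.5959, -0.0616, 0.1257]
eef_rot: [1.0, 0.0, 0.002, -0.0]
contact_force: [0.6, -0.3, -4.7]
opening: 0.723
finger_force: 40.0
```

```bash
python3 see.py pics/p500.png
```

```text
[ 0.5957 -0.0617  0.1255] [1.0e+00 3.0e-04 1.5e-03 0.0e+00] 0.7236343908200166
```

View pics/p500.png

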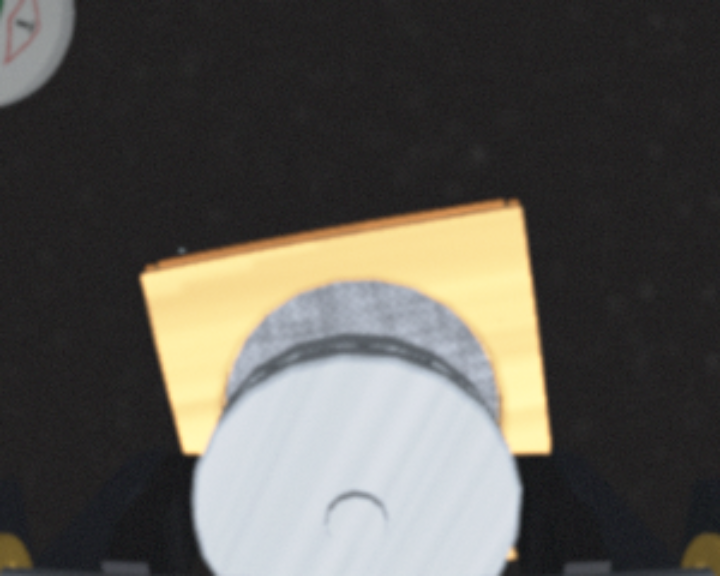

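w500 (crop px 357,510) is level over its well (362,400), and the bottle is clear. I lower it.

>>> play_rows --translation '[[-0.0007,0.0008,0.02],[0,0,0.015],[0,0,0.005],[0,0,0.002],[0,0,0],[0,0,0],[0,0,0],[0,0,0]]' --delta_rot '[[0,0,0],[0,0,0],[0,0,0],[0,0,0],[0,0,0],[0,0,0],[0,0,0],[0,0,0]]' --grip '[-1,-1,-1,-1,-1,-1,-1,-1]'

```text
clock: 37.85
tool_pos: [0.5944, -0.0628, 0.0821]
eef_rot: [1.0, 0.0, 0.0, 0.0]
contact_force: [-1.2, -0.1, -1.5]
opening: 0.725
finger_force: 40.0
```

>>> play_rows --translation '[[0,0,0.0002],[0,0,0],[0,0,0],[0,0,0],[0,0,0],[0,0,-0.005],[0,0,-0.04],[0,0,-0.06],[-0.02,0,-0.06],[0,0,-0.02],[0,0,0],[0,0,0]]' --delta_rot '[[0,0,0],[0,0,0],[0,0,0],[0,0,0],[0,0,0],[0,0,0],[0,0,0],[0,0,0],[0,0,0],[0,0,0],[0,0,0],[0,0,0]]' --grip '[-1,0.55,0.7,0.85,1,1,1,1,1,1,1,1]'

```text
clock: 39.35
tool_pos: [0.5737, -0.0626, 0.265]
eef_rot: [1.0, 0.0, -0.001, -0.0]
contact_force: [-0.3, -0.1, 0.4]
opening: 0.995
finger_force: 0.0
```

```bash
python3 chk.py .5945 -.0625 .029 pics/c500.png; python3 -c "
from plant import r
import cv2
im=r.snapshot('wrist');cv2.imwrite('pics/end.png',im)"
```

```text
[ 0.5736 -0.0626  0.2646]
0.57 [ 0.5941 -0.0608] 0.0662
```

View pics/end.png

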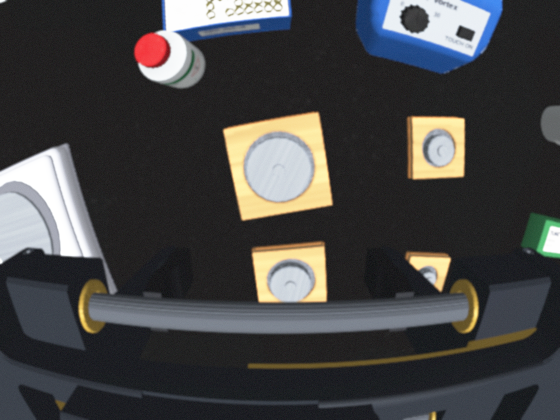

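All four weights show in their wells: w500 at (279,167), w200 at (291,282), w100 at (440,150) and w50 at (428,276). The bottle and carton show no sign of having moved, so I hand in.

```bash
python3 -c "
from plant import r
print(r.finish_job())"
```

```text
the job is handed in; nothing more can be done
None
```

All four weights are in the wells of their own blocks and the job is handed in at about 39 s of the 112 s; no verdict came back, and I viewed 15 pictures, one over the limit of 14.

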